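# Close the vial storage box after taking out the vial that is too tall

### The job

The lid cannot close on the white vial storage box because one tall vial stands up above its rim. Lift that tall vial out and stand it upright in the free half of the shallow tray, then put the box's large lid on squarely so that it sits down flat on the rim all round. The vial is glass: keep it upright, and set both vial and lid down without dropping them.

Things in the scene. Friction and masses are not known exactly. Their poses are not given: they have to be found in the camera images.
- box: White open square box, fixed: 136 x 136 mm outside, 67 mm high, walls 8 mm, opening 120 x 120 mm, inner floor 8 mm up. Low dividers (to 43 mm) make 3 x 3 pockets 40 mm apart. Holds four short vials (28 mm wide, 46 mm tall, below the rim) and the tall one. Origin: centre of its underside; x, y along its sides, z up.
- tall_vial_mid (a point): Middle of the tall amber glass vial with blue cap, upright in a pocket of the box: 28 mm diameter, 130 mm tall, the glass straight up to 47 mm above this point, then the cap (24 mm wide); z along its axis. 90 g. Its top is 71 mm above the rim; gripped 27 mm above this point, fingers clear the rim. A like vial standing alone on the bench is not part of the job.
- tray_free (a point): Centre of the floor (4 mm above the bench) of the free half of a shallow white tray, fixed: 100 (x) x 160 (y) mm, 30 mm high, walls 4 mm, divided in two across the middle. The free half, on its +y side, is 92 (x) x 74 (y) mm inside; the other half holds two short vials, 46 mm tall. Axes as the tray's.
- lid_grip (a point): Grip point in the upright bar (16 mm in x, pinch these; 60 mm in y; 40 mm high) in the middle of the large white lid, flat on the bench. Plate 150 x 150 x 5 mm; under it an 8 mm rib, 100 x 100 mm. Point: 15 mm below bar top, 25 above plate top, 38 above rib foot; seated, 97 mm above the box's underside; any quarter turn fits. z up. 160 g. The small lid (86 mm) is another box's.
Things that resemble listed ones, but are neither listed nor needed, are in the scene too. What is shaped like the part that bears lid_grip but black, orange or purple is not meant.

How it is judged:
At the end, for the whole second after the job is handed in: The large lid lies flat on the box's rim (plate within 3 mm of the rim, tilt under 3 degrees), its middle within 20 mm of the box's and its sides within 14 degrees of the box's (any quarter turn); the tall vial stands upright (within 5 degrees) on the floor of the tray's free half; both at rest (z of lid_grip in the frame of box between 0.092 and 0.1 m and horizontal distance between lid_grip and box below 0.02 m and angle between lid_grip's own z axis and vertical below 0.06 rad and (angle between the x axis of lid_grip and the x axis of box, either way round below 0.25 rad or angle between the x axis of lid_grip and the y axis of box, either way round below 0.25 rad) and x of tall_vial_mid in the frame of tray_free between -0.036 and 0.036 m and y of tall_vial_mid in the frame of tray_free between -0.028 and 0.028 m and z of tall_vial_mid in the frame of tray_free below 0.07 m and angle between tall_vial_mid's own z axis and vertical below 0.1 rad and linear speed of each of lid, tall_vial below 0.02 m/s); the robot touches nothing.
It fails at once if the tall glass vial is tipped over (more than 35 degrees) (angle between tall_vial_mid's own z axis and vertical above 0.61 rad).
It fails at once if the tall vial is dropped (falls free at over 0.9 m/s, about 40 mm) (linear speed of tall_vial above 0.9 m/s and contact force between the fingers and tall_vial below 0.1 N).
It fails at once if the lid is dropped (falls free at over 0.9 m/s, about 40 mm) (linear speed of lid above 0.9 m/s and contact force between the fingers and lid below 0.1 N).
It also fails if it takes over 58 s, if anything falls off the work surface, if the arm or the gripper's body presses on something with over 40 N, if the wrist force passes 120 N, or if a joint passes its speed limit or range.

### The arm

A 6-joint arm with a two-finger parallel gripper is mounted at the origin on the work surface. World frame = base frame: x ahead of the robot, y to its left, z up, the work surface at z = 0. Lengths are in m, angles in rad, forces in N, time in s.
With the tool pointing down it reaches from about 0.3 to 0.875 m from the base axis. Payload 6.4 kg.
Tool frame: the origin (TCP) lies midway between the tips of the shut fingers; the grasp point (between the pads) lies 19 mm behind it (ctrl.hold_point_z is the distance from the TCP to the grasp point, in m); z points along the fingers, y is the line along which they close (so a half turn about z gives the same grasp; the last joint's range is limited). The gripper opens to 85 mm and grips with 20 to 120 N. Pads are 22 mm wide; open, the fingers measure 114 mm over their backs; the gripper's body (76 mm by 85 mm) begins 54 mm behind the grasp point. The pads swing forward as they close: fully open they stand 13 mm farther back than shut.
Start: joints at [1.051, 0.181, 1.607, -0, 1.354, -0.206], TCP at [0.177, 0.547, 0.231] pointing down, gripper open.
Joint ranges: [-2.99, 2.99], [-0.89, 2.07], [0.3, 2.58], [-1.14, 4.28], [0, 2.63], [-3.12, 3.12]. Speed limits (rad/s): [2.57, 2.57, 3.01, 3.14, 3.14, 3.14].

### API

Orientations are given as a unit quaternion [w, x, y, z].
In Python, from station import ctrl gives the robot as it stands.
- The arm moves only by the tool jog_arm, never from a script. Its argument "plan" is a list of rows, each a list of 7 numbers: the turn, a rotation vector about the tool's x, y, z in degrees, then the shift along the tool's x, y, z in mm, then the finger opening in mm, from 0 to 85.4. A call has 1 to 8 rows; each row shifts and turns the commanded pose from where the row before left it, along the tool's axes as they then stand; what a row does not reach is not made up. A row lasts 1/12 s, in which the tool goes at most 41.7 mm and 7.16 degrees, less where a joint would pass 70% of its speed; a pose out of reach is approached as far as the arm can. A call with a gripper value outside its range is refused whole. The fingers move at their own pace and stop on an object; the grip force is fixed at half the most. Time passes only in rows, so rows that do not move let the fingers close. It gives the time, the measured TCP pose, the force, the opening and the grip force at its end, in the units of the state.
- ctrl.sense(): the state, without advancing time (a new reading comes with each control period).
- ctrl.get_image(name): name is "scene" or "top" or "wrist"; returns a dict with "frame" (384x512x3 uint8, red, green, blue), "fx", "fy", "cx", "cy" (pixels), "k1" (the pictures are not rectified: a ray, as slopes to the right and down, at radius r is drawn at 1 + k1 r^2 times it, then the intrinsics apply), "camera_from_world" (4x4, takes a point from world to camera coordinates); the wrist camera has in their place "T_tool_cam" (4x4, takes a point from camera to tool coordinates, whose origin is the TCP and whose axes are the flange's). Camera axes: x right, y down, z forward; pixel columns grow to the right and rows downward; lengths in m; the calibration is good to about 2 mm. A picture is of the moment at which its call begins: read the wrist's pose just before it. There is no depth.
- ctrl.sign_off(): hands the job in; it is judged then, once.
The state is a dict: "clock": time; "q": joint angles; "joint_vel": joint speeds; "tau": joint torques, N m; "eef_pos": TCP position; "tcp_rot": TCP orientation; "ft_force": force on the tool from outside, world axes, zero at the start; "wrist_torque": the same for the moment, N m; "finger_gap": finger opening in m; "gripper_force": force on a finger pad.
Only numpy, scipy, OpenCV 4.12 (cv2) and the standard library are available. Lean on these libraries where they do the work, as an engineer would, in place of code of your own. Each camera call takes 0.05 s, during which the arm holds its last target. There are 200 camera calls.

## Working session

There is one attempt and no reset: what is moved stays moved. The work goes in short steps, Python scripts to look and compute and a tool call to move; the robot and the scene stay as the last step left them, time stands still between calls to the robot, and variables do not carry over. Pictures are saved under pics/ and viewed, at most 10 in all, crops included, and the job is handed in when it is done.

Besides the shell and the picture viewer there is one more tool, called after "Request:" as a command line: name --pt "numbers of a row" for each row, then --argument value for the rest. jog_arm: Moves the arm, as the interface text tells. Its arguments: {"type":"object","properties":{"plan":{"type":"array","items":{"type":"array","items":{"type":"number"}}}},"required":["plan"]}

```bash
mkdir -p pics; ls
cat > h.py <<'E'
import numpy as np, cv2
from station import ctrl
def save(name,fn):
    s=ctrl.sense(); im=ctrl.get_image(name); f=im.pop("frame"); cv2.imwrite(fn,f[:,:,::-1])
    if name=="wrist":
        from scipy.spatial.transform import Rotation as R
        w=np.array(s["tcp_rot"]); T=np.eye(4); T[:3,:3]=R.from_quat(w[[1,2,3,0]]).as_matrix(); T[:3,3]=s["eef_pos"]
        im["camera_from_world"]=np.linalg.inv(T@np.array(im["T_tool_cam"]))
    return f,im
def _K(im): return np.array([[im["fx"],0,im["cx"]],[0,im["fy"],im["cy"]],[0,0,1.]]),np.array([im["k1"],0,0,0.])
def pix2z(im,uv,z):
    K,d=_K(im); p=cv2.undistortPoints(np.array(uv,float).reshape(-1,1,2),K,d)[:,0]
    C=np.array(im["camera_from_world"]); Rm=C[:3,:3]; o=-Rm.T@C[:3,3]
    r=np.c_[p,np.ones(len(p))]@Rm
    return o+r*((np.broadcast_to(z,len(p))-o[2])/r[:,2])[:,None]
def proj(im,P):
    K,d=_K(im); C=np.array(im["camera_from_world"])
    return cv2.projectPoints(np.array(P,float).reshape(-1,1,3),cv2.Rodrigues(C[:3,:3])[0],C[:3,3],K,d)[0][:,0]
E
python3 - <<'E'
from h import *
import pickle
np.set_printoptions(precision=3,suppress=True)
d={}
for n in("top","scene"):
    f,im=save(n,f"pics/{n}0.png"); d[n]=im; print(n,{k:np.array(v) for k,v in im.items()})
pickle.dump(d,open("c.pkl","wb"))
print(ctrl.sense())
E
```

```text
pics
top {'fx': array(356.445), 'fy': array(356.445), 'cx': array(256.062), 'cy': array(189.245), 'k1': array(-0.103), 'camera_from_world': array([[-0.001, -1.   , -0.01 ,  0.226],
       [-0.996,  0.002, -0.09 ,  0.492],
       [ 0.09 ,  0.009, -0.996,  1.187],
       [ 0.   ,  0.   ,  0.   ,  1.   ]])}
scene {'fx': array(419.166), 'fy': array(419.166), 'cx': array(253.58), 'cy': array(193.028), 'k1': array(0.042), 'camera_from_world': array([[ 0.584,  0.811,  0.002, -0.465],
       [ 0.567, -0.407, -0.716, -0.102],
       [-0.58 ,  0.419, -0.698,  1.655],
       [ 0.   ,  0.   ,  0.   ,  1.   ]])}
{'clock': 0.1, 'q': array([ 1.051,  0.182,  1.608,  0.   ,  1.354, -0.206]), 'joint_vel': array([-0.   , -0.003, -0.001,  0.002,  0.   , -0.001]), 'tau': array([  0.   , -44.588, -35.224,  -0.   ,   0.004,   0.   ]), 'eef_pos': array([0.177, 0.546, 0.23 ]), 'tcp_rot': array([-0.   ,  0.156,  0.988, -0.001]), 'ft_force': array([ 0.171, -0.054,  0.327]), 'wrist_torque': array([-0.042, -0.04 , -0.008]), 'gripper_force': 0.0, 'finger_gap': 0.08496594839502991}
```

View pics/top0.png

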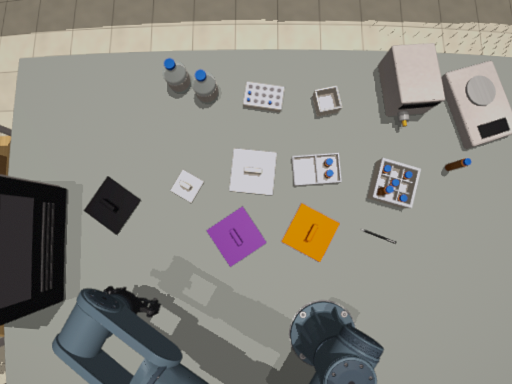

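View pics/scene0.png

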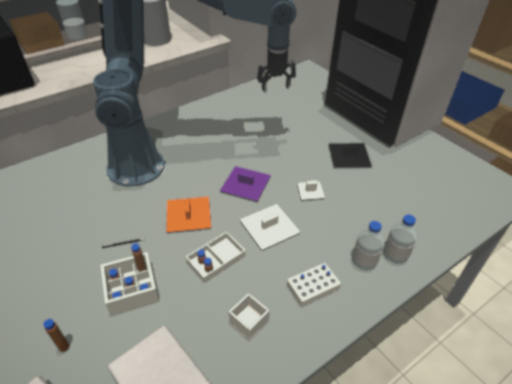

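Top view: the white large lid is at (253,171), with lookalikes purple (236,237), orange (311,232), black (113,205) and the small white lid (187,186). The box is at (397,183), with the tall amber vial in it near (383,190); the lone vial at (457,165) is not part of the job. The tray is at (317,170), its free half at about (304,170). I choose the large white lid and the vial inside the box, and check both in one close crop.

Run:
```python
import cv2,numpy as np
a=cv2.imread("pics/top0.png")[140:215,227:427]; b=cv2.imread("pics/scene0.png")[200:318,90:310]
a=cv2.resize(a,None,fx=4,fy=4,interpolation=2); b=cv2.resize(b,None,fx=2.5,fy=2.5,interpolation=2)
b=np.pad(b,((0,0),(0,800-b.shape[1]),(0,0)))
cv2.imwrite("pics/crop1.png",np.vstack([a,b]))
```

```text
(no output)
```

View pics/crop1.png

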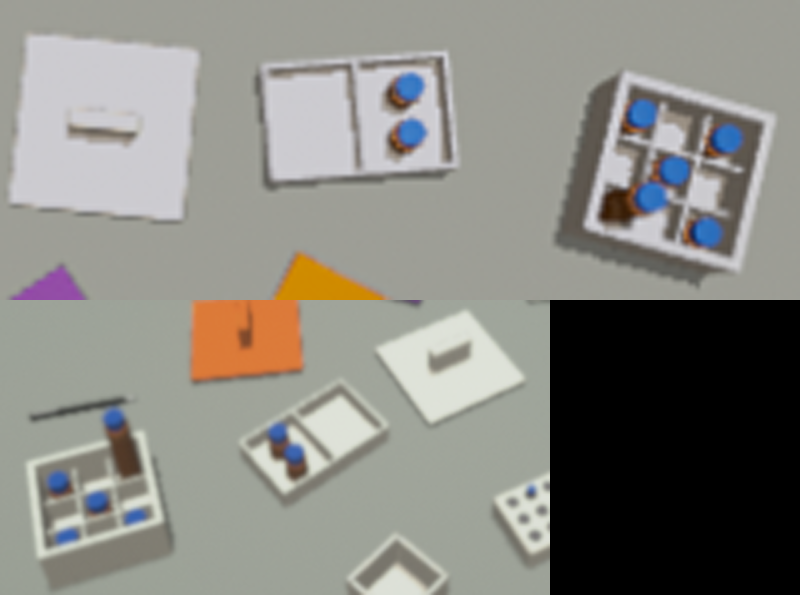

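The crop confirms the choice: the tall vial (cap at crop (652,195)) stands in the box's robot-side left pocket. The large white lid has a grey-white bar, and the tray's free half is empty. Next I measure.

Run:
```python
from h import *
import pickle
np.set_printoptions(precision=4,suppress=True)
d=pickle.load(open("c.pkl","rb")); t=d["top"]; s=d["scene"]
P=lambda p:(np.array(p)+.5)/4-.5+[227,140]
Q=lambda p:(np.array(p)-[0,300]+.5)/2.5-.5+[90,200]
def rep(n,p,z,im=t,f=P):
    w=pix2z(im,f(p),z)[:,:2]; e=np.roll(w,-1,0)-w
    print(n,w.mean(0),"sides",np.linalg.norm(e,axis=1),"ang",np.degrees(np.arctan2(e[:,1],e[:,0])))
rep("box",[(622,72),(776,116),(740,270),(583,228)],.067)
rep("lid",[(27,34),(199,50),(183,221),(9,206)],.013)
rep("tray",[(258,62),(448,51),(459,170),(268,187)],.03)
print("cap",pix2z(t,P([(652,192)]),.138),pix2z(s,Q([(114,414)]),.138))
rep("boxS",[(27,463),(145,432),(163,515),(42,557)],.067,s,Q)
rep("lidS",[(376,349),(466,310),(525,379),(431,424)],.013,s,Q)
rep("trayS",[(240,440),(340,381),(388,427),(287,501)],.03,s,Q)
print("bar top",pix2z(t,P([(68,106),(140,110),(138,128),(67,125)]),.053))
```

```text
box [ 0.5109 -0.2432] sides [0.1365 0.134  0.1369 0.1356] ang [-105.5863  164.0815   75.056   -16.0672]
lid [0.5554 0.2366] sides [0.1498 0.1491 0.1496 0.1505] ang [-95.5652 174.3604  84.9693  -5.5721]
tray [0.5612 0.0202] sides [0.1635 0.1028 0.1634 0.1074] ang [ -86.6068 -176.1619   95.0066    3.9019]
cap [[ 0.4867 -0.1914  0.138 ]] [[ 0.481  -0.1891  0.138 ]]
boxS [ 0.5104 -0.2403] sides [0.137  0.124  0.1327 0.1337] ang [  73.4056  -16.1724 -102.4641  165.7683]
lidS [0.559  0.2371] sides [0.1471 0.1483 0.1477 0.149 ] ang [ 84.8812  -5.88   -94.8495 173.8733]
trayS [0.5669 0.0184] sides [0.1536 0.0992 0.1612 0.1113] ang [  92.9275    4.5176  -82.7972 -179.3443]
bar top [[0.5676 0.2663 0.053 ]
 [0.5641 0.2063 0.053 ]
 [0.5489 0.208  0.053 ]
 [0.5516 0.2671 0.053 ]]
```

Request:
jog_arm --pt "0 0 7 0 0 0 85" --pt "0 0 7 0 0 0 85" --pt "0 0 7 0 0 0 85" --pt "0 0 7 0 0 0 85" --pt "0 0 7 0 0 0 85" --pt "0 0 7 0 0 0 85" --pt "0 0 7 0 0 0 85" --pt "0 0 7 0 0 0 85"

```text
clock: 0.77
eef_pos: [0.1773, 0.5466, 0.2307]
tcp_rot: [0.0, 0.604, 0.797, -0.001]
ft_force: [0.3, 0.5, 0.2]
finger_gap: 0.0848
gripper_force: 0.0
```

Request:
jog_arm --pt "0 0 7 0 0 0 85" --pt "0 0 7 0 0 0 85" --pt "0 0 7 0 0 0 85" --pt "0 0 7 0 0 0 85" --pt "0 0 3.8 0 0 0 85" --pt "0 0 0 0 0 0 85"

```text
clock: 1.27
eef_pos: [0.1773, 0.5467, 0.2308]
tcp_rot: [0.0, 0.798, 0.602, -0.0]
ft_force: [1.0, -0.5, 0.6]
finger_gap: 0.0848
gripper_force: 0.0
```

```bash
cat >> h.py <<'E'
from scipy.spatial.transform import Rotation as R
def go(x,y,z,yaw=None):
    "shift (mm, tool axes) from measured TCP to TCP target; turns in deg needed first"
    s=ctrl.sense(); M=R.from_quat(np.array(s["tcp_rot"])[[1,2,3,0]]).as_matrix()
    print("tcp",np.round(s["eef_pos"],4),"yaw_y %.2f"%np.degrees(np.arctan2(M[1,1],M[0,1])),"tilt",np.round(np.degrees(M[:2,2]),2),"t",round(s["clock"],2))
    print("shift",np.round(1000*M.T@(np.array([x,y,z])-s["eef_pos"]),1))
E
python3 -c "
from h import *
go(.484,-.192,.231)
go(.40,.2,.231)
print(ctrl.sense()['q'])"
```

```text
tcp [0.1773 0.5467 0.2308] yaw_y -15.91 tilt [-0.03 -0.05] t 1.27
shift [-6.263e+02  4.974e+02  3.000e-01]
tcp [0.1773 0.5467 0.2308] yaw_y -15.91 tilt [-0.03 -0.05] t 1.27
shift [-272.3  309.2   -0. ]
[ 1.05066695e+00  1.81196966e-01  1.60755073e+00 -8.59883347e-06
  1.35376053e+00  1.32838841e+00]
```

Request:
jog_arm --pt "0 0 0 -25 28 0 85" --pt "0 0 0 -25 28 0 85" --pt "0 0 0 -25 28 0 85" --pt "0 0 0 -25 28 0 85" --pt "0 0 0 -25 28 0 85" --pt "0 0 0 -25 28 0 85" --pt "0 0 0 -25 28 0 85" --pt "0 0 0 -25 28 0 85"

```text
clock: 1.93
eef_pos: [0.3391, 0.2919, 0.2313]
tcp_rot: [0.0, 0.797, 0.605, 0.0]
ft_force: [0.8, 0.2, -0.3]
finger_gap: 0.0853
gripper_force: 0.0
```

Request:
jog_arm --pt "0 0 0 -30 22 0 85" --pt "0 0 0 -30 22 0 85" --pt "0 0 0 -30 22 0 85" --pt "0 0 0 -30 22 0 85" --pt "0 0 0 -30 22 0 85" --pt "0 0 0 -30 22 0 85" --pt "0 0 0 -30 22 0 85" --pt "0 0 0 0 0 0 85"

```text
clock: 2.6
eef_pos: [0.4316, 0.0442, 0.2315]
tcp_rot: [0.001, 0.798, 0.602, -0.0]
ft_force: [-0.5, -0.1, 1.0]
finger_gap: 0.0848
gripper_force: 0.0
```

```bash
python3 -c "
from h import *
go(.484,-.192,.231)
print(ctrl.sense()['q'], np.array(ctrl.get_image('wrist')['T_tool_cam']).round(3))"
```

```text
tcp [0.4316 0.0442 0.2315] yaw_y -15.97 tilt [ 0.08 -0.15] t 2.6
shift [-212.6  115.3    1.2]
[-0.17126024 -0.15130962  1.94299019 -0.00234147  1.34809544  0.108051  ] [[-0.    -0.951 -0.31   0.079]
 [ 1.    -0.    -0.001 -0.001]
 [ 0.001 -0.31   0.951 -0.143]
 [ 0.     0.     0.     1.   ]]
```

Request:
jog_arm --pt "0 0 0 -30 16.5 0 85" --pt "0 0 0 -30 16.5 0 85" --pt "0 0 0 -30 16.5 0 85" --pt "0 0 0 -30 16.5 0 85" --pt "0 0 0 -30 16.5 0 85" --pt "0 0 0 -30 16.5 0 85" --pt "0 0 0 -32 16 0 85" --pt "0 0 0 0 0 0 85"

```text
clock: 3.32
eef_pos: [0.4836, -0.1898, 0.2312]
tcp_rot: [0.001, 0.798, 0.603, -0.0]
ft_force: [-1.1, -0.2, 0.1]
finger_gap: 0.0851
gripper_force: 0.0
```

```bash
python3 -c "
from h import *
import pickle
go(.484,-.192,.231)
f,im=save('wrist','pics/w1.png'); pickle.dump(im,open('w1.pkl','wb'))
print(proj(im,[[.484,-.192,.138],[.484,-.192,.1]]))"
```

```text
tcp [ 0.4836 -0.1898  0.2312] yaw_y -15.85 tilt [ 0.03 -0.12] t 3.32
shift [-2.   0.9  0.2]
[[259.17756766 190.52079253]
 [258.83428778 176.94252523]]
```

View pics/w1.png

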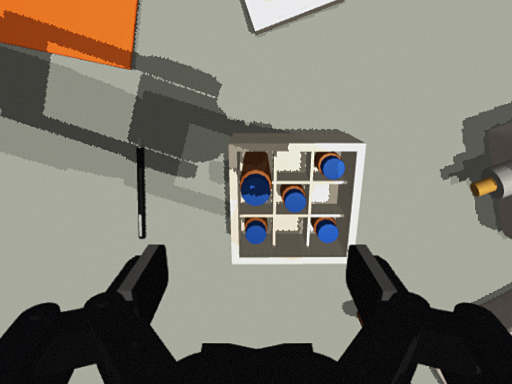

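Wrist view: the tall vial's cap is at (256,189), in the box's near corner pocket. The box rim corners are about (229,145), (366,143), (361,262) and (232,263).

```bash
python3 -c "
from h import *
import pickle
im=pickle.load(open('w1.pkl','rb'))
print(pix2z(im,[(256,189)],.138))
w=pix2z(im,[(229,145),(366,143),(361,262),(232,263)],.067)[:,:2];e=np.roll(w,-1,0)-w
print(w,w.mean(0),np.linalg.norm(e,axis=1),np.degrees(np.arctan2(e[:,1],e[:,0])))
go(.483,-.1915,.084)"
```

```text
[[ 0.48191977 -0.19008191  0.138     ]]
[[ 0.46215456 -0.16174788]
 [ 0.59315205 -0.19671391]
 [ 0.5651925  -0.32895733]
 [ 0.4253227  -0.29012751]] [ 0.51145545 -0.24438666] [0.1355838  0.13516678 0.14515962 0.13355866] [ -14.94503904 -101.93794896  164.48459952   73.99192283]
tcp [ 0.483  -0.1871  0.2309] yaw_y -15.83 tilt [-0.03  0.02] t 3.37
shift [ -4.2   1.3 146.9]
```

Request:
jog_arm --pt "0 0 0 -3 0 20 85" --pt "0 0 0 0 0 25 85" --pt "0 0 0 0 0 25 85" --pt "0 0 0 0 0 25 85" --pt "0 0 0 0 0 25 85" --pt "0 0 0 0 0 20 85" --pt "0 0 0 0 0 8 85" --pt "0 0 0 0 0 0 85"

```text
clock: 4.03
eef_pos: [0.4805, -0.1859, 0.0812]
tcp_rot: [-0.002, 0.797, 0.604, -0.001]
ft_force: [-0.1, 0.1, 0.0]
finger_gap: 0.0847
gripper_force: 0.0
```

Request:
jog_arm --pt "0 0 0 0 0 0 50" --pt "0 0 0 0 0 0 40" --pt "0 0 0 0 0 0 34" --pt "0 0 0 0 0 0 30" --pt "0 0 0 0 0 0 20" --pt "0 0 0 0 0 0 20" --pt "0 0 0 0 0 0 20" --pt "0 0 0 0 0 0 20"

```text
clock: 4.7
eef_pos: [0.4828, -0.1891, 0.0845]
tcp_rot: [0.001, 0.798, 0.603, 0.0]
ft_force: [-0.6, 1.3, 7.1]
finger_gap: 0.0273
gripper_force: 58.7
```

Request:
jog_arm --pt "0 0 0 0 0 -5 20" --pt "0 0 0 0 0 -10 20" --pt "0 0 0 0 0 -18 20" --pt "0 0 0 0 0 -20 20" --pt "0 0 0 0 0 -20 20" --pt "0 0 0 0 0 -20 20" --pt "0 0 0 0 0 -17 20" --pt "0 0 0 0 0 -5 20"

```text
clock: 5.37
eef_pos: [0.4833, -0.1895, 0.202]
tcp_rot: [0.002, 0.797, 0.603, 0.001]
ft_force: [0.7, -0.6, -0.5]
finger_gap: 0.0267
gripper_force: 59.0
```

```bash
python3 -c "
from h import *
go(.561,.059,.199)
print(ctrl.sense()['ft_force'],ctrl.sense()['gripper_force'])"
```

```text
tcp [ 0.4833 -0.1895  0.202 ] yaw_y -15.78 tilt [ 0.25 -0.17] t 5.37
shift [260.2   7.2   2.6]
[ 0.65068785 -0.62399358 -0.46482234] 59.00327503681183
```

Request:
jog_arm --pt "0 0 0 10 0 0 20" --pt "0 0 0 20 1 0 20" --pt "0 0 0 30 1 0 20" --pt "0 0 0 30 1 0 20" --pt "0 0 0 30 1 0 20" --pt "0 0 0 30 1 0 20" --pt "0 0 0 30 1 0 20" --pt "0 0 0 30 1 0 20"

```text
clock: 6.03
eef_pos: [0.5449, 0.014, 0.1967]
tcp_rot: [-0.001, 0.797, 0.603, -0.001]
ft_force: [1.4, -0.9, -0.5]
finger_gap: 0.0264
gripper_force: 59.0
```

Request:
jog_arm --pt "0 0 0 25 0 0 20" --pt "0 0 0 17 0 0 20" --pt "0 0 0 8 0 0 20" --pt "0 0 0 0 0 0 20" --pt "0 0 0 0 0 0 20" --pt "0 0 0 0 0 0 20"

```text
clock: 6.53
eef_pos: [0.5589, 0.0589, 0.1977]
tcp_rot: [-0.0, 0.798, 0.603, -0.001]
ft_force: [0.2, 1.0, -0.5]
finger_gap: 0.0267
gripper_force: 59.0
```

Run:
```python
from h import *
go(.561,.059,.199)
a,_=save('wrist','pics/w2.png'); b,t=save('top','pics/t2.png'); c,s=save('scene','pics/s2.png')
go(.561,.059,.199)
A=cv2.resize(a,(400,300)); B=cv2.resize(b[120:220,230:363],(400,300),interpolation=2); C=cv2.resize(c[170:290,150:310],(400,300),interpolation=2)
cv2.imwrite('pics/m2.png',np.vstack([np.hstack([A,B]),np.hstack([C,C*0])])[:,:,::-1])
```

```text
tcp [0.5589 0.0589 0.1977] yaw_y -15.82 tilt [-0.07 -0.02] t 6.53
shift [ 0.6  2.  -1.3]
tcp [0.5592 0.0587 0.1982] yaw_y -15.87 tilt [-0.01 -0.01] t 6.68
shift [ 0.8  1.6 -0.8]
```

View pics/m2.png

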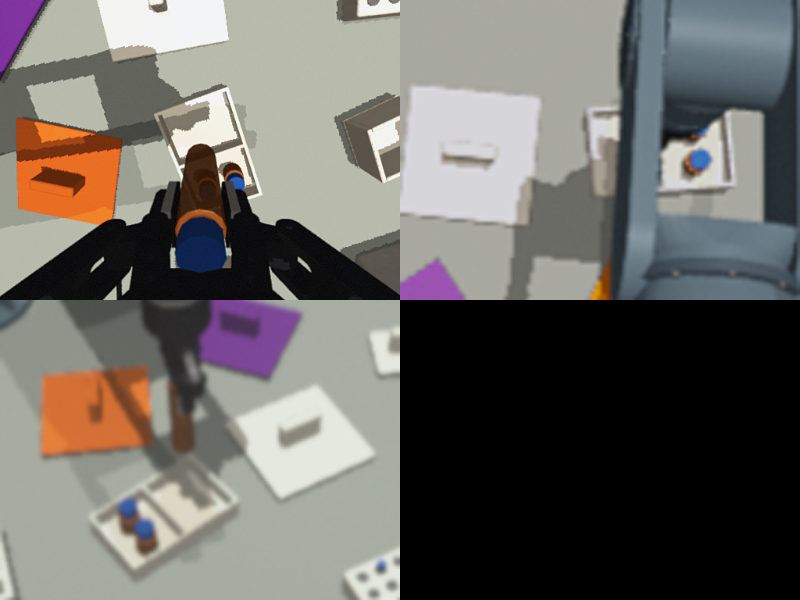

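The montage shows the vial held upright over the tray, with the free half below and ahead of it in the wrist panel (far corners at about (155,115) and (230,88)).

Run:
```python
from h import *
im=ctrl.get_image('wrist'); im.pop('frame')
s=ctrl.sense(); T=np.eye(4); T[:3,:3]=R.from_quat(s["tcp_rot"][[1,2,3,0]]).as_matrix(); T[:3,3]=s["eef_pos"]
im["camera_from_world"]=np.linalg.inv(T@np.array(im["T_tool_cam"]))
w=pix2z(im,[(155*1.28,115*1.28),(230*1.28,88*1.28)],.03)[:,:2]
e=w[1]-w[0]; L=np.linalg.norm(e); e/=L; n=np.array([e[1],-e[0]])
print(w,L,np.degrees(np.arctan2(e[1],e[0])),"free centre",w.mean(0)+n*(.004+.037))
```

```text
[[0.50695913 0.09284307]
 [0.60778997 0.09947402]] 0.10104863733066854 3.7625351501961357 free centre [0.56006503 0.05524692]
```

Request:
jog_arm --pt "0 0 0 0 1 10 20" --pt "0 0 0 0 1 20 20" --pt "0 0 0 0 0 25 20" --pt "0 0 0 0 0 22 20" --pt "0 0 0 0 0 15 20" --pt "0 0 0 0 0 8 20" --pt "0 0 0 0 0 0 20" --pt "0 0 0 0 0 0 20"

```text
clock: 7.4
eef_pos: [0.5613, 0.059, 0.0982]
tcp_rot: [-0.0, 0.798, 0.603, -0.0]
ft_force: [1.8, -0.4, -0.6]
finger_gap: 0.0265
gripper_force: 59.0
```

Request:
jog_arm --pt "0 0 0 -2 0 5 20" --pt "0 0 0 0 0 5 20" --pt "0 0 0 0 0 4 20" --pt "0 0 0 0 0 2 20" --pt "0 0 0 0 0 1 20" --pt "0 0 0 0 0 0 20" --pt "0 0 0 0 0 0 20"

```text
clock: 7.98
eef_pos: [0.5608, 0.0573, 0.0814]
tcp_rot: [0.0, 0.797, 0.603, 0.0]
ft_force: [0.2, 0.2, -1.3]
finger_gap: 0.0267
gripper_force: 59.0
```

Request:
jog_arm --pt "0 0 0 0 0 1 20" --pt "0 0 0 0 0 0 20" --pt "0 0 0 0 0 0 20"

```text
clock: 8.23
eef_pos: [0.5611, 0.0572, 0.0806]
tcp_rot: [0.0, 0.797, 0.603, 0.0]
ft_force: [-0.2, 0.6, 0.2]
finger_gap: 0.0263
gripper_force: 59.2
```

Request:
jog_arm --pt "0 0 0 0 0 1 20" --pt "0 0 0 0 0 0 20" --pt "0 0 0 0 0 0 20"

```text
clock: 8.48
eef_pos: [0.5613, 0.0573, 0.0805]
tcp_rot: [0.0, 0.797, 0.603, 0.0]
ft_force: [-2.0, 0.7, 7.6]
finger_gap: 0.0269
gripper_force: 60.0
```

Contact felt (7.6 N up). I release and retreat straight up.

Request:
jog_arm --pt "0 0 0 0 0 0 30" --pt "0 0 0 0 0 0 36" --pt "0 0 0 0 0 0 50" --pt "0 0 0 0 0 0 70" --pt "0 0 0 0 0 0 85" --pt "0 0 0 0 0 0 85" --pt "0 0 0 0 0 0 85" --pt "0 0 0 0 0 0 85"

```text
clock: 9.15
eef_pos: [0.5608, 0.0572, 0.0792]
tcp_rot: [-0.0, 0.797, 0.603, -0.0]
ft_force: [0.3, 0.0, 0.4]
finger_gap: 0.0844
gripper_force: 0.0
```

Request:
jog_arm --pt "0 0 0 0 0 -10 85" --pt "0 0 0 0 0 -20 85" --pt "0 0 0 0 0 -25 85" --pt "0 0 0 0 0 -25 85" --pt "0 0 0 0 0 -25 85" --pt "0 0 -5 0 0 -15 85" --pt "0 0 -5 0 0 0 85" --pt "0 0 0 0 0 0 85"

```text
clock: 9.82
eef_pos: [0.5618, 0.0572, 0.2018]
tcp_rot: [0.001, 0.741, 0.672, 0.001]
ft_force: [0.4, 0.0, -0.3]
finger_gap: 0.0852
gripper_force: 0.0
```

Run:
```python
from h import *
go(.557,.237,.2)
f,im=save('wrist','pics/w3.png')
print(proj(im,[[.560,.057,.134],[.560,.057,.004],[.557,.237,.053]]))
```

```text
tcp [0.5618 0.0572 0.2018] yaw_y -5.60 tilt [ 0.22 -0.02] t 9.82
shift [178.5 -22.3   1.7]
[[255.56886227 200.40135839]
 [255.56929767 159.05898482]
 [229.6767759  -44.46481862]]
```

View pics/w3.png

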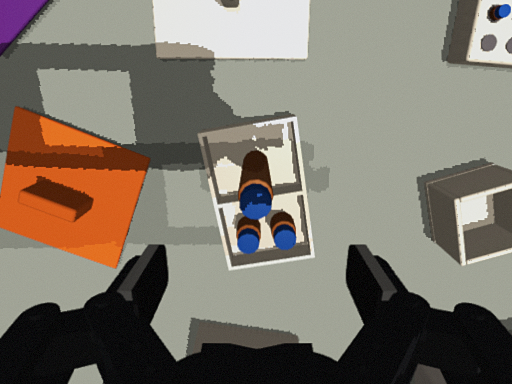

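The vial stands upright in the free half (cap (256,203), foot (256,157)). Next is the lid.

Request:
jog_arm --pt "0 0 0 20 -3 0 85" --pt "0 0 0 30 -4 0 85" --pt "0 0 0 30 -4 0 85" --pt "0 0 0 30 -4 0 85" --pt "0 0 0 30 -4 0 85" --pt "0 0 0 25 -3 0 85" --pt "0 0 0 13.5 0 0 85" --pt "0 0 0 0 0 0 85"

```text
clock: 10.53
eef_pos: [0.5562, 0.2394, 0.1986]
tcp_rot: [-0.001, 0.741, 0.671, -0.0]
ft_force: [-0.4, -0.8, -0.5]
finger_gap: 0.0849
gripper_force: 0.0
```

Run:
```python
from h import *
go(.557,.237,.02)
f,im=save('wrist','pics/w4.png')
print(proj(im,[[.557,.237,.053],[.557,.237,.013]]))
import pickle; pickle.dump(im,open('w4.pkl','wb'))
```

```text
tcp [0.5562 0.2394 0.1986] yaw_y -5.71 tilt [-0.07  0.02] t 10.53
shift [ -2.4   1.3 178.6]
[[259.30780409 173.53908238]
 [259.07483058 163.44073289]]
```

View pics/w4.png

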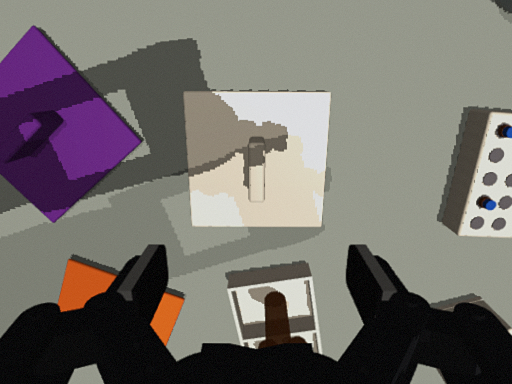

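The bar is seen from above at (257,170), aligned with the fingers; the plate corners (184,92), (331,93), (322,226) and (192,227) match a 150 mm plate. I descend onto it.

Request:
jog_arm --pt "0 0 0 0 0 20 85" --pt "0 0 0 0 0 30 85" --pt "0 0 0 0 0 30 85" --pt "0 0 0 0 0 30 85" --pt "0 0 0 0 0 30 85" --pt "0 0 0 0 0 25 85" --pt "0 0 0 0 0 11 85" --pt "0 0 0 0 0 0 85"

```text
clock: 11.25
eef_pos: [0.5545, 0.2351, 0.02]
tcp_rot: [-0.001, 0.743, 0.67, -0.003]
ft_force: [-0.5, 0.9, -0.3]
finger_gap: 0.0852
gripper_force: 0.0
```

Request:
jog_arm --pt "0 0 0 0 0 0 50" --pt "0 0 0 0 0 0 35" --pt "0 0 0 0 0 0 25" --pt "0 0 0 0 0 0 20" --pt "0 0 0 0 0 0 10" --pt "0 0 0 0 0 0 8" --pt "0 0 0 0 0 0 8" --pt "0 0 0 0 0 0 8"

```text
clock: 11.92
eef_pos: [0.5577, 0.2374, 0.0245]
tcp_rot: [0.0, 0.742, 0.671, 0.001]
ft_force: [-0.8, -0.1, 7.1]
finger_gap: 0.0149
gripper_force: 59.8
```

Request:
jog_arm --pt "0 0 0 0 0 -5 8" --pt "0 0 0 0 0 -15 8" --pt "0 0 0 0 0 -25 8" --pt "0 0 0 0 0 -30 8" --pt "0 0 0 0 0 -30 8" --pt "0 0 0 0 0 -30 8" --pt "0 0 0 0 0 -25 8" --pt "0 0 0 0 0 -15 8"

```text
clock: 12.58
eef_pos: [0.5577, 0.2374, 0.2017]
tcp_rot: [0.001, 0.742, 0.671, 0.002]
ft_force: [0.3, 0.1, -0.8]
finger_gap: 0.015
gripper_force: 58.6
```

Request:
jog_arm --pt "0 0 2.5 0 0 -5 8" --pt "0 0 2.5 0 0 0 8" --pt "0 0 2.5 0 0 0 8" --pt "0 0 2.5 0 0 0 8" --pt "0 0 0 0 0 0 8" --pt "0 0 0 0 0 0 8"

```text
clock: 13.08
eef_pos: [0.5564, 0.237, 0.2029]
tcp_rot: [-0.0, 0.797, 0.604, -0.0]
ft_force: [-0.4, 0.0, -1.5]
finger_gap: 0.0151
gripper_force: 58.7
```

Run:
```python
from h import *
go(.511,-.243,.2)
print(ctrl.sense()['ft_force'],ctrl.sense()['wrist_torque'])
```

```text
tcp [0.5564 0.237  0.2029] yaw_y -15.70 tilt [-0.06 -0.01] t 13.08
shift [-474.4   86.2    3. ]
[-0.38530463  0.0463052  -1.52865115] [-0.0110929  -0.0101172   0.00982877]
```

Request:
jog_arm --pt "0 0 0 -10 2 0 8" --pt "0 0 0 -20 4 0 8" --pt "0 0 0 -30 5.5 0 8" --pt "0 0 0 -32 6 0 8" --pt "0 0 0 -32 6 0 8" --pt "0 0 0 -32 6 0 8" --pt "0 0 0 -32 6 0 8" --pt "0 0 0 -32 6 0 8"

```text
clock: 13.75
eef_pos: [0.5362, 0.0121, 0.2033]
tcp_rot: [0.0, 0.797, 0.604, -0.0]
ft_force: [0.7, 0.3, -1.4]
finger_gap: 0.0149
gripper_force: 58.7
```

Request:
jog_arm --pt "0 0 0 -32 6 0 8" --pt "0 0 0 -32 6 0 8" --pt "0 0 0 -32 6 0 8" --pt "0 0 0 -32 6 0 8" --pt "0 0 0 -32 6 0 8" --pt "0 0 0 -30 5 0 8" --pt "0 0 0 -20 4 0 8" --pt "0 0 0 -10 2 0 8"

```text
clock: 14.42
eef_pos: [0.5156, -0.212, 0.2033]
tcp_rot: [0.0, 0.798, 0.603, -0.0]
ft_force: [0.3, 0.1, -1.0]
finger_gap: 0.0151
gripper_force: 58.7
```

Request:
jog_arm --pt "0 0 0 -10 2 0 8" --pt "0 0 0 -10 0 0 8" --pt "0 0 0 -4 0 0 8" --pt "0 0 0 0 0 0 8" --pt "0 0 0 0 0 0 8" --pt "0 0 0 0 0 0 8"

```text
clock: 14.92
eef_pos: [0.5121, -0.2315, 0.2033]
tcp_rot: [-0.0, 0.797, 0.604, 0.0]
ft_force: [0.4, -0.5, -2.1]
finger_gap: 0.0148
gripper_force: 58.7
```

Run:
```python
from h import *
go(.511,-.243,.2)
a,_=save('wrist','pics/w5.png'); b,t=save('top','pics/t5.png'); c,s=save('scene','pics/s5.png')
go(.511,-.243,.2)
A=cv2.resize(a,(400,300)); B=cv2.resize(b[130:220,320:440],(400,300),interpolation=2); C=cv2.resize(c[200:320,70:230],(400,300),interpolation=2); D=cv2.resize(c[170:290,150:310],(400,300),interpolation=2)
cv2.imwrite('pics/m5.png',np.vstack([np.hstack([A,B]),np.hstack([C,D])])[:,:,::-1])
```

```text
tcp [ 0.5121 -0.2315  0.2033] yaw_y -15.72 tilt [-0.    0.02] t 14.92
shift [-11.4   2.    3.3]
tcp [ 0.5122 -0.2317  0.2033] yaw_y -15.71 tilt [-0.    0.01] t 15.07
shift [-11.2   1.9   3.3]
```

View pics/m5.png

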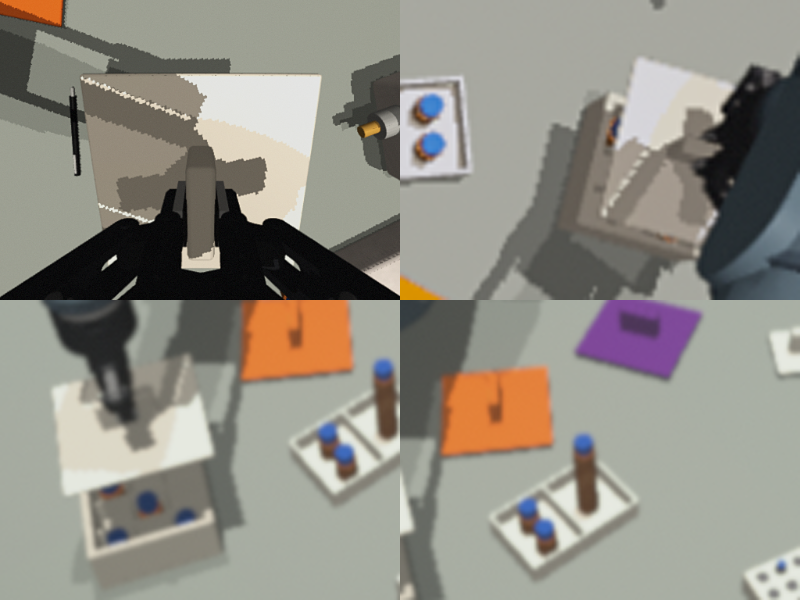

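The lid hangs level over the box. In the wrist panel its far corners are at about (80,74) and (322,74), and the vial still stands in the tray. I compute the lid centre from those corners.

Run:
```python
from h import *
f,im=save('wrist','pics/w6.png')
g=cv2.cvtColor(f,cv2.COLOR_RGB2GRAY)
w=pix2z(im,[(80*1.28,74*1.28),(322*1.28,74*1.28)],.192)[:,:2]
e=w[1]-w[0]; L=np.linalg.norm(e); e/=L; n=np.array([e[1],-e[0]])
c=w.mean(0)+n*.075
print(L,np.degrees(np.arctan2(e[1],e[0])),"lid centre",c); 
M=R.from_quat(ctrl.sense()["tcp_rot"][[1,2,3,0]]).as_matrix()
print("needed shift",1000*M.T@np.r_[np.array([.511,-.243])-c,0])
```

```text
0.1478753454436795 -15.723876007499415 lid centre [ 0.51122138 -0.23197009]
needed shift [-1.06769202e+01  2.77693512e+00 -4.60349256e-04]
```

Request:
jog_arm --pt "0 0 0 -6 1.5 5 8" --pt "0 0 0 -5 1 15 8" --pt "0 0 0 0 0 20 8" --pt "0 0 0 0 0 25 8" --pt "0 0 0 0 0 20 8" --pt "0 0 0 0 0 10 8" --pt "0 0 0 0 0 5 8" --pt "0 0 0 0 0 0 8"

```text
clock: 15.78
eef_pos: [0.5109, -0.2435, 0.1023]
tcp_rot: [-0.001, 0.797, 0.603, -0.0]
ft_force: [-0.1, 1.1, -2.7]
finger_gap: 0.0151
gripper_force: 58.6
```

Request:
jog_arm --pt "0 0 0 0 0 5 8" --pt "0 0 0 0 0 5 8" --pt "0 0 0 0 0 4 8" --pt "0 0 0 0 0 2 8" --pt "0 0 0 0 0 1 8" --pt "0 0 0 0 0 0 8" --pt "0 0 0 0 0 0 8"

```text
clock: 16.37
eef_pos: [0.5115, -0.2438, 0.0865]
tcp_rot: [0.0, 0.797, 0.603, 0.0]
ft_force: [0.2, 0.0, -1.4]
finger_gap: 0.0149
gripper_force: 58.6
```

Request:
jog_arm --pt "0 0 0 0 0 1 8" --pt "0 0 0 0 0 1 8" --pt "0 0 0 0 0 0 8" --pt "0 0 0 0 0 0 8"

```text
clock: 16.7
eef_pos: [0.5114, -0.2437, 0.0842]
tcp_rot: [-0.0, 0.797, 0.603, -0.0]
ft_force: [0.7, 0.6, -1.7]
finger_gap: 0.015
gripper_force: 58.6
```

Request:
jog_arm --pt "0 0 0 0 0 1 8" --pt "0 0 0 0 0 0 8" --pt "0 0 0 0 0 0 8"

```text
clock: 16.95
eef_pos: [0.5116, -0.2438, 0.0835]
tcp_rot: [0.0, 0.797, 0.603, 0.0]
ft_force: [0.9, 0.1, -0.5]
finger_gap: 0.0152
gripper_force: 58.7
```

Request:
jog_arm --pt "0 0 0 0 0 1 8" --pt "0 0 0 0 0 0 8" --pt "0 0 0 0 0 0 8"

```text
clock: 17.2
eef_pos: [0.5116, -0.2439, 0.0835]
tcp_rot: [0.0, 0.797, 0.603, -0.0]
ft_force: [-3.4, 0.9, 7.7]
finger_gap: 0.0149
gripper_force: 60.0
```

Contact came at the predicted seated height (0.0835). I release.

Request:
jog_arm --pt "0 0 0 0 0 0 20" --pt "0 0 0 0 0 0 28" --pt "0 0 0 0 0 0 45" --pt "0 0 0 0 0 0 70" --pt "0 0 0 0 0 0 85" --pt "0 0 0 0 0 0 85" --pt "0 0 0 0 0 0 85" --pt "0 0 0 0 0 0 85"

```text
clock: 17.87
eef_pos: [0.5114, -0.2437, 0.0822]
tcp_rot: [-0.0, 0.797, 0.603, -0.0]
ft_force: [-0.8, -0.7, 0.4]
finger_gap: 0.0849
gripper_force: 0.0
```

Request:
jog_arm --pt "0 0 0 0 0 -10 85" --pt "0 0 0 0 0 -20 85" --pt "0 0 0 0 0 -25 85" --pt "0 0 0 0 0 -30 85" --pt "0 0 0 0 0 -30 85" --pt "0 0 0 0 0 -20 85" --pt "0 0 0 0 0 0 85" --pt "0 0 0 0 0 0 85"

```text
clock: 18.53
eef_pos: [0.5122, -0.2442, 0.2195]
tcp_rot: [0.002, 0.797, 0.603, 0.001]
ft_force: [-0.2, 0.2, -0.3]
finger_gap: 0.0853
gripper_force: 0.0
```

Run:
```python
from h import *
go(.511,-.243,.2)
a,im=save('wrist','pics/w7.png'); c,s=save('scene','pics/s7.png')
A=cv2.resize(a,(400,300)); C=cv2.resize(c[200:320,70:230],(400,300),interpolation=2); 
cv2.imwrite('pics/m7.png',np.hstack([A,C])[:,:,::-1])
Rz=R.from_euler('z',-15.7,degrees=True).as_matrix()
P=np.array([[-75,75,72],[75,75,72],[75,-75,72],[-75,-75,72]])/1000@Rz.T+[.511,-.243,0]
print("expected plate corners",proj(im,P)/1.28, (proj(s,P)-[70,200])*2.5+[400,0])
```

```text
tcp [ 0.5122 -0.2442  0.2195] yaw_y -15.77 tilt [ 0.18 -0.14] t 18.53
shift [ 0.9 -1.6 19.5]
expected plate corners [[133.61112461  68.65819794]
 [265.60876187  68.4339483 ]
 [256.56492722 186.94640378]
 [143.25391195 187.2606554 ]] [[595.99085827 121.2112701 ]
 [619.26404382 221.49336426]
 [479.58813153 263.47993171]
 [467.11043568 156.34117724]]
```

View pics/m7.png

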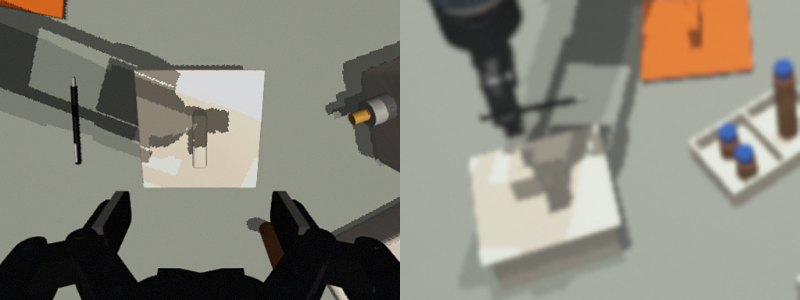

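The lid's plate corners, about (134,71), (265,70), (257,187) and (144,187), match the seated prediction within 2 px. It lies flat on the box, and the vial stands in the tray, so I hand in.

```bash
python3 -c "
from station import ctrl
print(ctrl.sign_off())"
```

```text
the job is handed in; nothing more can be done
None
```

The tall vial stands upright in the tray's free half and the large lid is seated flat and square on the box. I handed the job in at about 18.6 s on the robot's clock; no verdict came back.

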